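Clip the pull handle onto the slab's eye

TASK

Pick up the snap hook by its wooden grip and push it gently onto the upright leg of the steel eye on the marble setting slab until the sprung gate flicks shut behind the leg. Then give it a backward tug of about 10 N so that the leg bears on the inside of the shut gate, to prove that it is caught, and leave the hook clipped on and lying flat. Never load the eye with more than about 15 N, and leave the other things where they are.

Things in the scene. Friction and masses are not known exactly. Their poses are not given: they have to be found in the camera images.
- hook_grip (a point): Centre of the wooden grip of the loose steel snap hook (48 long, 20 wide, 36 high mm; this point is 18 mm above the hook's flat underside). Take it across its 20 mm width from above. x points from the grip out of the mouth, y left, z up. A steel collar 34 wide, 22 high lies behind the grip at x = -24 mm, the steel head 40 wide, 18 high begins at x = +24. About 0.3 kg.
- hook_throat (a point): Middle of the throat floor of the hook's fork-shaped head, 39.5 mm ahead of the grip's centre, 9 mm above the underside; same axes. The throat opens to +x: right jaw's inner face at y = -7 mm, the folded gate's inner face at y = +9, flared jaw tips end at x = +46 mm. A 10 mm rod is lined up at y = 0 to +1 mm (play about 3 mm either side).
- gate (a joint): Spring gate, rad: 0 = shut across the mouth; grows to about 1.4 as a rod pushes it inwards. It cannot open outwards and springs shut. A rod meets some 3 to 8 N (up to 12 N if a jaw rubs on it); only when its surface is within about 3 mm of the throat floor does the gate slip past and flick shut behind it, and just after that it meets the rigid floor.
- gate_flap: Dark steel gate bar, 19 long, 5 thick, 13 high mm; origin on its hinge pin at the left jaw, 68 mm ahead of the grip's centre and 11.5 mm to the left, 9 mm above the hook's underside. Shut, it lies across the mouth towards the right jaw.
- hook: The whole snap hook, same axes as hook_grip; origin on its underside below the grip's centre.
- slab: Marble setting slab 76 x 140 x 26 mm with some tiles laid on it, with its bracket and eye, too heavy to move. Origin and axes are those of bracket. More than 18 N between hook and eye counts as damage.
- bracket (a point): Foot (table height) of the near face of the dark steel bracket, 46 wide, 60 high mm, on the slab's near edge. x points into the slab, y left, z up. A closed steel eye stands out towards -x: a 10 mm rod goes out at 49 mm height and bends down into an upright leg at y = 0, straight from 3 to 43 mm height, ending in a flat tongue on the table, 14 wide, 3 high, that runs back under the bracket.
- eye_nominal (a point): Nominal foot of the leg's axis, 68 mm in front of the bracket, same axes. The true leg is up to 12 mm nearer to or farther from the bracket: the eye is clamped differently each time, not measured, and does not slip. The hook goes on with its x along this x, underside 4 to 15 mm above the table, a jaw on each side of the leg. Clipped on, the grip's centre is 44 to 61 mm short of the leg's axis.
- tape_roll: Roll of masking tape lying flat, 111 mm wide, 25 mm high, to be left alone; origin at the centre of the underside.
- tweezers: Steel tweezers, 125 x 15 x 8 mm, to be left alone; origin at the centre of the underside.
- pink_tub: Clear tub of pink tiles, 118 x 172 x 73 mm, to be left alone; origin at the centre of the underside.

How it is judged:
By the outcome, as a careful person would: the job done as asked, in the order asked, and still so for the second after the job is handed in, with the robot touching nothing.
It also fails if it takes over 72 s, if anything falls off the work surface, if the arm or the gripper's body presses on something with over 40 N, if the wrist force passes 120 N, or if a joint passes its speed limit or range.

ROBOT

A 7-joint arm with a two-finger parallel gripper is mounted at the origin on the work surface; the furniture and walls round the work are solid. World frame = base frame: x ahead of the robot, y to its left, z up, the work surface at z = 0. Lengths are in m, angles in rad, forces in N, time in s.
With the tool pointing down it reaches from about 0.4 to 0.85 m from the base axis. Payload 6.9 kg.
Tool frame: the origin (TCP) lies at the very end of the fingers, on their centre line; the grasp point (between the pads) lies bot.grasp_offset behind it (bot.grasp_offset is the distance from the TCP to the grasp point, in m); z points along the fingers, y is the line along which they close (so a half turn about z gives the same grasp; the last joint's range is limited). The gripper opens to 85 mm and grips with 20 to 120 N. Pads are 22 mm wide; open, the fingers measure 114 mm over their backs; the gripper's body (76 mm by 85 mm) begins 54 mm behind the grasp point. The pads swing forward as they close: fully open they stand 13 mm farther back than shut.
Start: joints at [1.409, 0.507, -0.238, 1.5, 0.126, 1.149, -0.155], TCP at [0.165, -0.603, 0.231] pointing down, gripper open.
Joint ranges: [-3.08, 3.08], [-0.24, 2.05], [-1.43, 1.35], [0, 2.5], [-1.52, 4.66], [0.17, 1.96], [-2.89, 2.89]. Speed limits (rad/s): [2.39, 2.39, 3.14, 3.14, 3.14, 3.14, 3.14].

INTERFACE

Orientations are given as a rotation vector (axis times angle).
In Python, from bench import readout, read_camera, order, boxes_of, bot gives the robot as it stands. The module is installed in compiled form; this text tells all that it offers.
- The arm moves only by the shell command python3 -m creep 'ROWS' [FORCE]. ROWS is text: rows parted by semicolons, each of 7 numbers parted by spaces: the turn, a rotation vector about the tool's x, y, z in rad, then the shift along the tool's x, y, z in m, then the closure, from 0 (fully open) to 1 (shut). A call has exactly 10 rows; each row is the pose to reach, as a shift and turn from the pose commanded when the call began, along the tool's axes at that moment; what a row does not reach only later rows make up. A row lasts 1/12 s, in which the tool goes at most 41.7 mm and 7.16 degrees, less where a joint would pass 70% of its speed; a pose out of reach is approached as far as the arm can. A call with a gripper value outside its range is refused whole. The fingers move at their own pace and stop on an object; FORCE is the grip in N (left out, the last holds). Time passes only in rows, so rows that repeat a pose let the fingers close, or fill a call up. It gives the time, the measured TCP pose, the force, the opening and the grip force at its end, in the units of the state.
- readout.sense(): the state, without advancing time (a new reading comes with each control period).
- read_camera(name): name is "scene" or "top" or "wrist"; returns a dict with "frame" (400x640x3 uint8, red, green, blue), "z_map" (400x640 float32, m along the optical axis (not along the pixel's ray), 0 where there is no reading), "fx", "fy", "cx", "cy" (pixels), "k1" (the pictures are not rectified: a ray, as slopes to the right and down, at radius r is drawn at 1 + k1 r^2 times it, then the intrinsics apply), "view" (4x4, takes a point from world to camera coordinates). Camera axes: x right, y up, looking along -z (the intrinsics and any distortion apply to the point x, -y, -z); pixel columns grow to the right and rows downward; lengths in m; the calibration is good to about 2 mm. A picture is of the moment at which its call begins.
- order.sign_off(): hands the job in; it is judged then, once.
Trained networks look in a picture, given as the dict that the camera call returned (one of the last four; its "shot" number tells which), for a name from the list of things; names that differ only in an ending like _2 or _b are one class to them, and where a whole thing is asked for, a point or a joint stands for the part that bears it (a point fixed in the world has none). Each returns a list of dicts, best first, with "confidence" (0 to 1); they miss things now and then, are a little off and sometimes report something else, mostly with a low value. They report only what shows in the picture. A call takes as long as a camera call.
- boxes_of(query, picture): "box" ([left, top, width, height] in pixels, round what is visible of it).
The state is a dict: "clock": time; "joint_positions": joint angles; "dq": joint speeds; "effort": joint torques, N m; "position": TCP position; "orientation": TCP orientation; "force": force on the tool from outside, world axes, zero at the start; "moment": the same for the moment, N m; "grip_width": opening from 0.0 (shut) to 1.0 (fully open); "gripper_force": force on a finger pad.
Only numpy, scipy, OpenCV 4.12 (cv2) and the standard library are available. Lean on these libraries where they do the work, as an engineer would, in place of code of your own. Each camera call takes 0.05 s, during which the arm holds its last target. There are 200 camera calls.

## Working session

There is one attempt and no reset: what is moved stays moved. The work goes in short steps, Python scripts to look and compute and a shell command to move; the robot and the scene stay as the last step left them, time stands still between calls to the robot, and variables do not carry over. Pictures are saved under pics/ and viewed, at most 10 in all, crops included, and the job is handed in when it is done.

```bash
mkdir -p pics
cat > h.py <<'E'
import numpy as np, cv2
from bench import readout, read_camera, order, boxes_of, bot
from scipy.spatial.transform import Rotation as R
def world(p,u,v,z=None,d=None):
    """pixels -> world, by depth map d or on plane z"""
    u=np.atleast_1d(u).astype(float);v=np.atleast_1d(v).astype(float)
    K=np.array([[p['fx'],0,p['cx']],[0,p['fy'],p['cy']],[0,0,1]])
    s=cv2.undistortPoints(np.stack([u,v],1)[:,None],K,np.array([p['k1'],0,0,0]))[:,0]
    r=np.c_[s[:,0],-s[:,1],-np.ones(len(s))]
    T=np.linalg.inv(p['view']); o=T[:3,3]; w=r@T[:3,:3].T
    if z is not None: t=(z-o[2])/w[:,2]
    else: t=p['z_map'][v.astype(int),u.astype(int)] if d is None else d
    return o+w*np.reshape(t,(-1,1))
def cloud(p):
    v,u=np.mgrid[0:400,0:640]; return world(p,u.ravel(),v.ravel()).reshape(400,640,3)
def save(p,n): cv2.imwrite('pics/'+n+'.png',p['frame'][:,:,::-1])
E
python3 - <<'E'
from h import *
s=readout.sense(); print({k:np.round(v,3) for k,v in s.items()}, bot.grasp_offset)
for c in ('scene','top'):
    p=read_camera(c); save(p,c)
    print(c,np.round(np.linalg.inv(p['view'])[:3],2).tolist(), p['k1'],p['fx'])
    for q in ('hook','hook_grip','gate_flap','slab','tape_roll','tweezers','pink_tub'):
        for b in boxes_of(q,p)[:2]:
            l,t,w,h=b['box']; print(q,round(b['confidence'],2),np.round(b['box']).tolist(),np.round(world(p,l+w/2,t+h/2)[0],3))
a=cv2.imread('pics/scene.png');b=cv2.imread('pics/top.png')
E
```

```text
{'clock': np.float64(0.0), 'joint_positions': array([ 1.408,  0.508, -0.237,  1.501,  0.126,  1.149, -0.155]), 'dq': array([-0.002, -0.002, -0.001, -0.001,  0.001,  0.001,  0.   ]), 'effort': array([-0.0000e+00, -6.2060e+01, -2.1870e+00, -2.4966e+01,  1.3000e-02,
        1.2000e-02, -0.0000e+00]), 'position': array([ 0.165, -0.602,  0.23 ]), 'orientation': array([-3.112, -0.419,  0.   ]), 'force': array([ 0.09 , -0.66 , -0.123]), 'moment': array([ 0.018,  0.063, -0.01 ]), 'gripper_force': np.float64(0.0), 'grip_width': np.float64(1.0)} 0.0187
scene [[-0.68, 0.51, -0.53, -0.15], [-0.74, -0.46, 0.5, 0.47], [0.01, 0.73, 0.69, 0.85]] 0.013089050702562444 439.95721332591444
hook 0.85 [285.0, 197.0, 41.0, 31.0] [ 0.482 -0.081  0.015]
hook_grip 0.88 [286.0, 196.0, 43.0, 30.0] [ 0.475 -0.082  0.026]
slab 0.66 [164.0, 211.0, 71.0, 52.0] [0.589 0.18  0.027]
tape_roll 0.66 [390.0, 196.0, 41.0, 33.0] [ 0.305 -0.311 -0.004]
tweezers 0.48 [357.0, 206.0, 36.0, 22.0] [ 0.36  -0.226 -0.005]
pink_tub 0.82 [362.0, 137.0, 58.0, 52.0] [ 0.468 -0.414  0.019]
top [[-0.0, 0.99, -0.16, 0.28], [-1.0, -0.0, 0.01, -0.07], [0.01, 0.16, 0.99, 0.98]] -0.06617702354534476 389.25986161509314
hook_grip 0.96 [318.0, 164.0, 22.0, 47.0] [ 0.474 -0.088  0.036]
slab 0.56 [195.0, 114.0, 62.0, 66.0] [0.57  0.163 0.063]
tape_roll 0.93 [395.0, 238.0, 43.0, 46.0] [ 0.294 -0.306  0.003]
pink_tub 0.77 [417.0, 182.0, 60.0, 42.0] [ 0.436 -0.382  0.031]
```

View pics/top.png

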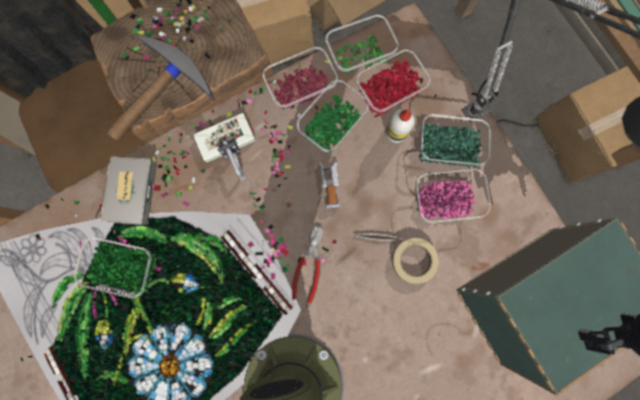

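View pics/scene.png

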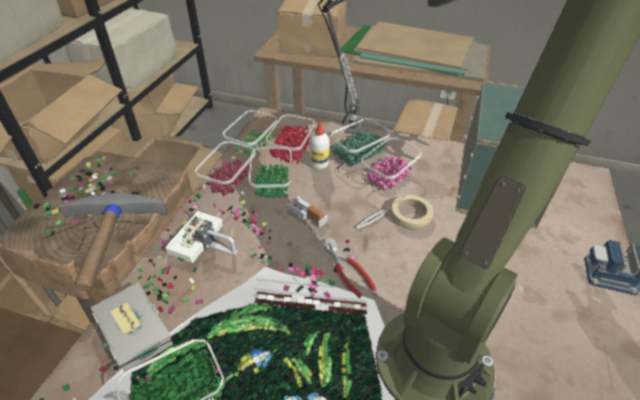

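The top view shows the hook at about (331,185): brown grip near (333,198), steel head up to about (328,165). The slab is at (223,137), with its eye reaching down to about (238,175). The scene view agrees. Next I'll get the axes.

Run:
```python
from h import *
p=read_camera('top'); f=p['frame'][:,:,::-1]
a=cv2.resize(f[155:215,300:360],(400,400),interpolation=cv2.INTER_CUBIC)
b=cv2.resize(f[105:185,185:265],(400,400),interpolation=cv2.INTER_CUBIC)
cv2.imwrite('pics/crop1.png',np.hstack([a,b]))
C=cloud(p)
for n,(u0,u1,v0,v1) in dict(hook=(315,350,155,215),eye=(222,250,143,185)).items():
    m=C[v0:v1,u0:u1].reshape(-1,3); m=m[(m[:,2]>.012)&(m[:,2]<.1)]
    c,vv=np.linalg.eigh(np.cov(m[:,:2].T)); print(n,len(m),m.mean(0).round(3),vv[:,1].round(3),m.min(0).round(3),m.max(0).round(3))
print(world(p,[333,328,232,239],[198,166,150,176],z=.03).round(3))
w=read_camera('wrist'); s=readout.sense()
T=np.eye(4);T[:3,:3]=R.from_rotvec(s['orientation']).as_matrix();T[:3,3]=s['position']
print(T.round(3)); print((np.linalg.inv(T)@np.linalg.inv(w['view'])).round(3),w['fx'],w['k1'])
```

```text
hook 439 [ 0.483 -0.093  0.025] [-0.997 -0.074] [ 0.427 -0.113  0.012] [ 0.544 -0.066  0.041]
eye 323 [0.559 0.153 0.044] [-0.959 -0.284] [0.504 0.123 0.012] [0.597 0.183 0.065]
[[ 0.449 -0.098  0.03 ]
 [ 0.531 -0.086  0.03 ]
 [ 0.573  0.157  0.03 ]
 [ 0.505  0.137  0.03 ]]
[[ 0.964  0.265  0.     0.165]
 [ 0.265 -0.964 -0.    -0.603]
 [ 0.     0.    -1.     0.231]
 [ 0.     0.     0.     1.   ]]
[[ 0.001  0.951  0.311  0.08 ]
 [ 1.    -0.    -0.001  0.001]
 [-0.001  0.311 -0.951 -0.142]
 [ 0.     0.     0.     1.   ]] 297.22991305673804 -0.04235650027878788
```

View pics/crop1.png

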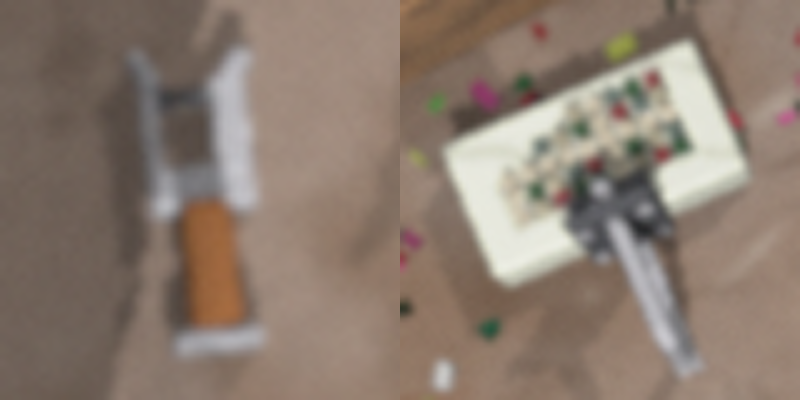

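The grip points along about (0.997, 0.07) and is centred near (0.457, -0.095). The eye points along (0.959, 0.284), with its leg at about crop pixel (688,365). I'll move over the hook for a wrist look.

```bash
python3 -m creep '0 0 0.016 0.022 -0.021 0 0;0 0 0.032 0.05 -0.048 0 0;0 0 0.048 0.078 -0.075 0 0;0 0 0.064 0.106 -0.102 0 0;0 0 0.08 0.134 -0.129 0 0;0 0 0.096 0.162 -0.156 0 0;0 0 0.112 0.19 -0.183 0 0;0 0 0.128 0.218 -0.21 0 0;0 0 0.144 0.246 -0.237 0 0;0 0 0.16 0.27 -0.26 0 0' 40
python3 -c "
from h import *
s=readout.sense();M=R.from_rotvec(s['orientation']).as_matrix();print(M.T@(np.array([.46,-.093,.19])-s['position']),M[:,0])"
```

```text
clock: 1.73
position: [0.358, -0.2781, 0.2317]
orientation: [3.137, 0.17, 0.001]
force: [1.3, -0.6, -0.2]
grip_width: 1.005
gripper_force: 0.0
[ 0.1213169  -0.17300383  0.04172017] [9.94153777e-01 1.07970296e-01 8.26303578e-04]
```

```bash
python3 -m creep '0 0 0 0.018 -0.025 0.006 0;0 0 0 0.036 -0.05 0.012 0;0 0 0 0.053 -0.076 0.018 0;0 0 0 0.07 -0.1 0.024 0;0 0 0 0.088 -0.125 0.03 0;0 0 0 0.105 -0.15 0.036 0;0 0 0 0.118 -0.168 0.04 0;0 0 0 0.121 -0.173 0.042 0;0 0 0 0.121 -0.173 0.042 0;0 0 0 0.121 -0.173 0.042 0'
python3 - <<'E'
from h import *
p=read_camera('wrist'); save(p,'w1'); C=cloud(p)
s=readout.sense();M=R.from_rotvec(s['orientation']).as_matrix();print(s['position'])
for q in ('hook','hook_grip','gate_flap'):
    for b in boxes_of(q,p)[:1]:
        l,t,w,h=b['box']; print(q,b['confidence'],b['box'],world(p,l+w/2,t+h/2)[0])
d=np.hypot(C[...,0]-.48,C[...,1]+.09)
m=(d<.1)&(C[...,2]>.009)&(C[...,2]<.06)
hsv=cv2.cvtColor(p['frame'],cv2.COLOR_RGB2HSV)
g=m&(hsv[...,1]>110)&(C[...,2]>.025)
for n,k in(('all',m),('wood',g)):
    q=C[k];c,v=np.linalg.eigh(np.cov(q[:,:2].T));r=cv2.minAreaRect((q[:,:2]*1000).astype(np.float32))
    print(n,len(q),q.mean(0),v[:,1],r,np.percentile(q[:,2],[50,98]))
E
```

```text
clock: 2.57
position: [0.4582, -0.0961, 0.1893]
orientation: [3.137, 0.17, -0.001]
force: [-0.6, 0.1, -0.1]
grip_width: 0.996
gripper_force: 0.0
[ 0.45806374 -0.09677289  0.18935509]
hook 0.84 [298.0, 94.2, 46.6, 112.1] [ 0.48954327 -0.09430262  0.01733459]
hook_grip 0.58 [299.9, 93.0, 44.9, 109.6] [ 0.492432   -0.09509011  0.01870959]
gate_flap 0.64 [310.0, 110.3, 15.4, 5.7] [ 0.52673415 -0.08650811  0.01504055]
all 2583 [ 0.49109894 -0.09267491  0.02352786] [-0.99624231 -0.08660983] ((505.39056396484375, -92.99537658691406), (150.37197875976562, 46.1177978515625), 8.945202827453613) [0.01844731 0.03688961]
wood 834 [ 0.46256129 -0.09485436  0.03523884] [-0.99426326 -0.10696064] ((461.3604736328125, -95.08627319335938), (45.978031158447266, 18.987327575683594), 5.688174247741699) [0.03551526 0.03722729]
```

View pics/w1.png

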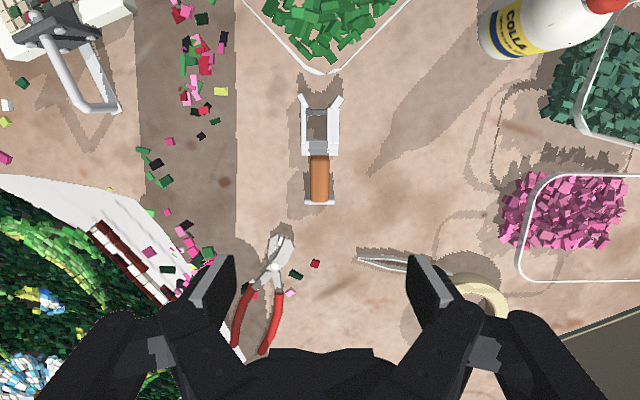

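The wrist view shows the hook at (320,150), with its grip at (319,180), the gate at (318,113) and the mouth facing away. The eye is upper left, with its leg near (108,108). The yaw already matches, so I'll descend and grip.

```bash
python3 -m creep '0 0 0 0.001 -0.001 0.025 0;0 0 0 0.002 -0.001 0.055 0;0 0 0 0.003 -0.001 0.085 0;0 0 0 0.004 -0.001 0.115 0;0 0 0 0.004 -0.001 0.14 0;0 0 0 0.004 -0.001 0.16 0;0 0 0 0.004 -0.001 0.172 0;0 0 0 0.004 -0.001 0.178 0;0 0 0 0.004 -0.001 0.181 0;0 0 0 0.004 -0.001 0.181 0' 60 && python3 -m creep '0 0 0 0 0 0 0.5;0 0 0 0 0 0 0.8;0 0 0 0 0 0 1;0 0 0 0 0 0 1;0 0 0 0 0 0 1;0 0 0 0 0 0 1;0 0 0 0 0 0 1;0 0 0 0 0 0 1;0 0 0 0 0 0 1;0 0 0 0 0 0 1' 60
```

```text
clock: 3.6
position: [0.4625, -0.0946, 0.0083]
orientation: [3.137, 0.168, -0.0]
force: [0.3, -0.0, -0.0]
grip_width: 1.001
gripper_force: 0.0
clock: 4.43
position: [0.4627, -0.0943, 0.0088]
orientation: [3.137, 0.169, 0.001]
force: [-1.2, -0.8, 6.1]
grip_width: 0.225
gripper_force: 59.4
```

```bash
python3 -m creep '0 0 0 0 0 -0.02 1;0 0 0 0 0 -0.05 1;0 0 0 0 0 -0.08 1;0 0 -0.02 -0.004 -0.03 -0.11 1;0 0 -0.05 -0.009 -0.065 -0.12 1;0 0 -0.09 -0.014 -0.105 -0.12 1;0 0 -0.13 -0.019 -0.145 -0.12 1;0 0 -0.16 -0.023 -0.18 -0.12 1;0 0 -0.18 -0.026 -0.199 -0.12 1;0 0 -0.18 -0.026 -0.199 -0.12 1'
python3 -m creep '0 0 0 0 0 0 1;0 0 0 0 0 0 1;0 0 0 0 0 0 1;0 0 0 0 0 0 1;0 0 0 0 0 0 1;0 0 0 0 0 0 1;0 0 0 0 0 0 1;0 0 0 0 0 0 1;0 0 0 0 0 0 1;0 0 0 0 0 0 1'
python3 - <<'E'
from h import *
p=read_camera('wrist'); save(p,'w2'); C=cloud(p); np.save('C.npy',C)
s=readout.sense();M=R.from_rotvec(s['orientation']).as_matrix();print(s['position'],M[:,0])
for q in ('slab','hook','gate_flap'):
    for b in boxes_of(q,p)[:1]:
        l,t,w,h=b['box']; print(q,b['confidence'],b['box'])
m=(C[...,2]>.035)&(C[...,2]<.06)&(abs(C[...,0]-.53)<.06)&(abs(C[...,1]-.145)<.05)
q=C[m];c,v=np.linalg.eigh(np.cov(q[:,:2].T));print(len(q),q.mean(0),v[:,1],q.min(0),q.max(0))
E
```

```text
clock: 5.27
position: [0.4137, 0.1057, 0.1286]
orientation: [-3.105, -0.463, -0.001]
force: [0.2, 0.1, -2.6]
grip_width: 0.22
gripper_force: 59.5
clock: 6.1
position: [0.4153, 0.1009, 0.1283]
orientation: [-3.109, -0.45, -0.0]
force: [0.5, -0.6, -2.3]
grip_width: 0.228
gripper_force: 59.5
[0.41524619 0.10093049 0.12828849] [9.58862273e-01 2.83871699e-01 7.30389768e-06]
slab 0.88 [293.6, 0.7, 27.0, 83.5]
hook 0.64 [266.1, 90.3, 111.5, 241.9]
1156 [0.52854284 0.1426909  0.05199499] [-0.90784191 -0.4193126 ] [0.50604964 0.12957069 0.03526963] [0.55115503 0.15650774 0.05608754]
```

View pics/w2.png

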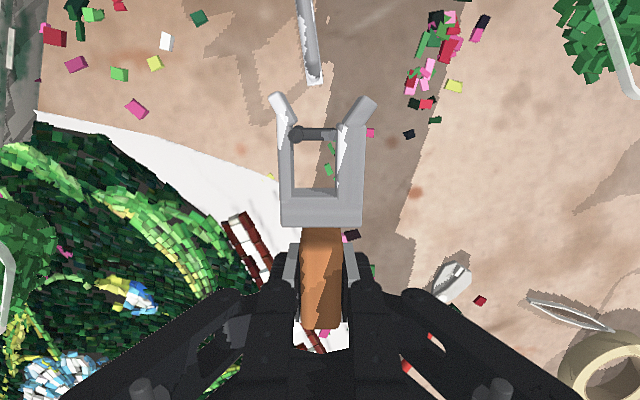

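The wrist view shows the hook held straight, with jaws at (285-370, 95) and the gate shut at (315,133). The eye's rod runs from (308,0) to its end at (315,82), tilted about 8° left of the tool, so I'll refine the bracket yaw and the leg.

Run:
```python
from h import *
C=np.load('C.npy'); s=readout.sense();M=R.from_rotvec(s['orientation']).as_matrix()
m=(C[...,2]>.006)&(C[...,2]<.06)&(abs(C[...,0]-.53)<.06)&(abs(C[...,1]-.145)<.05)
q=C[m]; t=q[q[:,2]>.049]
vx,vy,x0,y0=cv2.fitLine(t[:,:2].astype(np.float32),cv2.DIST_HUBER,0,.01,.01).ravel()
d=np.array([vx,vy])*np.sign(vx);n=np.array([-d[1],d[0]]);c=np.array([x0,y0]);print('yaw',np.degrees(np.arctan2(*d[::-1])),c)
a=(q[:,:2]-c)@d;b=(q[:,:2]-c)@n
for z0 in np.arange(.006,.06,.006):
    k=(q[:,2]>=z0)&(q[:,2]<z0+.006)&(abs(b)<.012)
    if k.sum()>3: print(round(z0,3),k.sum(),np.percentile(a[k],[1,10,50]).round(4),np.percentile(b[k],[2,50,98]).round(4))
# hook in hand: head axis
h=C[(C[...,2]>.105)&(C[...,2]<.14)&((C[...,:2]-s['position'][:2])@M[:2,0]>.026)]
l=(h-s['position'])@M; print('head tool frame',np.percentile(l,[1,50,99],axis=0).round(4))
k=(l[:,0]>.045)&(l[:,0]<.065)&(abs(l[:,1])<.025); print('jaws y',np.histogram(l[k,1],bins=np.arange(-.025,.026,.002)))
```

```text
yaw 24.570717 [0.53057915 0.14365466]
0.006 5 [-0.0263 -0.0263 -0.0262] [-0.0032 -0.0006  0.001 ]
0.012 5 [-0.0262 -0.0262 -0.0257] [-0.0033 -0.0016  0.0022]
0.018 7 [-0.0262 -0.0262 -0.026 ] [-0.0039  0.0008  0.0035]
0.024 5 [-0.0263 -0.0263 -0.0258] [-0.0042 -0.001   0.0019]
0.03 7 [-0.0263 -0.0262 -0.026 ] [-0.0042 -0.0011  0.0024]
0.036 9 [-0.0263 -0.0262 -0.0259] [-0.0043  0.0003  0.0043]
0.042 80 [-0.0262 -0.0256 -0.0238] [-0.0049 -0.0006  0.0048]
0.048 910 [-0.0228 -0.0185 -0.0006] [-0.0048 -0.0001  0.0048]
0.054 156 [-0.0181 -0.013   0.0035] [-0.0027  0.0001  0.0026]
head tool frame [[ 0.0265 -0.0196 -0.0104]
 [ 0.0532  0.0047 -0.0087]
 [ 0.0824  0.0221  0.0064]]
jaws y (array([  0,   0,   9, 173, 200, 290,  29,  23,  19,  17,  19,  16,  20,
        16,  20,  16, 184, 195, 193, 187, 197, 187, 163,   0,   0]), array([-0.025, -0.023, -0.021, -0.019, -0.017, -0.015, -0.013, -0.011,
       -0.009, -0.007, -0.005, -0.003, -0.001,  0.001,  0.003,  0.005,
        0.007,  0.009,  0.011,  0.013,  0.015,  0.017,  0.019,  0.021,
        0.023,  0.025]))
```

```bash
python3 -m creep '0 0 -0.03 -0.001 0.003 0.015 1;0 0 -0.06 -0.002 0.006 0.03 1;0 0 -0.1 -0.002 0.009 0.045 1;0 0 -0.141 -0.002 0.0096 0.06 1;0 0 -0.141 -0.002 0.0096 0.07 1;0 0 -0.141 -0.002 0.0096 0.075 1;0 0 -0.141 -0.002 0.0096 0.075 1;0 0 -0.141 -0.002 0.0096 0.075 1;0 0 -0.141 -0.002 0.0096 0.075 1;0 0 -0.141 -0.002 0.0096 0.075 1'
python3 - <<'E'
from h import *
C=np.load('C.npy').reshape(-1,3)
k=(abs(C[:,0]-.42)<.06)&(abs(C[:,1]-.09)<.05)&(C[:,2]<.05)&(C[:,2]>-.02)
q=C[k]; H,_,_=np.histogram2d(q[:,0],q[:,1],bins=[np.arange(.36,.49,.02),np.arange(.04,.15,.02)])
for i in range(6):
  print([ (lambda z: round(float(np.percentile(z,90)),3) if len(z) else None)(q[(q[:,0]//.02==18+i)&(q[:,1]//.02==2+j)][:,2]) for j in range(5)])
s=readout.sense();M=R.from_rotvec(s['orientation']).as_matrix();P=s['position'];print(P,M[:,0],s['force'])
p=read_camera('wrist');save(p,'w3');C=cloud(p).reshape(-1,3)
print('leg in tool',M.T@(np.array([.5113,.1348,.016])-P))
l=(C-P)@M
e=l[(C[:,2]>.049)&(C[:,2]<.06)&(l[:,0]>.1)&(l[:,0]<.16)&(abs(l[:,1])<.02)]
print('rod fit',np.polyfit(e[:,0],e[:,1],1),np.percentile(e,[1,50,99],axis=0).round(4))
e=l[(C[:,2]<.043)&(C[:,2]>.006)&(l[:,0]>.09)&(l[:,0]<.13)&(abs(l[:,1])<.01)]
print('leg front',len(e),np.percentile(e,[2,50,98],axis=0).round(4))
for x in (.03,.045,.055,.065,.078):
  k=(abs(l[:,0]-x)<.003)&(abs(l[:,1])<.03)&(l[:,2]<-.004)&(l[:,2]>-.014); y=np.sort(l[k,1]); g=np.argmax(np.diff(y)) if len(y)>2 else 0
  print(x,len(y),y[[0,g,g+1,-1]].round(4) if len(y)>2 else '')
E
```

```text
clock: 7.13
position: [0.4165, 0.0913, 0.0539]
orientation: [3.07, 0.668, 0.002]
force: [0.6, 0.7, -3.2]
grip_width: 0.221
gripper_force: 59.5
[0.005, 0.006, None, 0.003, 0.002]
[0.006, 0.006, None, None, 0.003]
[0.001, None, 0.0, 0.001, 0.006]
[0.001, 0.001, 0.004, 0.001, 0.001]
[0.001, 0.001, 0.003, 0.002, 0.001]
[0.001, 0.002, None, 0.001, 0.001]
[0.41651844 0.09132941 0.05391672] [0.9095357  0.41562384 0.00127846] [ 0.58520161  0.72204809 -3.16387348]
leg in tool [ 0.10422615 -0.00015619  0.03804995]
rod fit [ 0.00796215 -0.00104397] [[ 1.032e-01 -5.000e-03 -8.000e-04]
 [ 1.130e-01 -1.000e-04  1.500e-03]
 [ 1.216e-01  4.700e-03  4.900e-03]]
leg front 148 [[ 0.0986 -0.0045  0.0115]
 [ 0.0992  0.      0.0262]
 [ 0.1022  0.0046  0.0454]]
0.03 970 [-0.019  -0.0001  0.0003  0.0207]
0.045 509 [-0.0193 -0.0131  0.0077  0.0205]
0.055 556 [-0.0192 -0.0132  0.0077  0.0209]
0.065 1114 [-0.0191  0.0003  0.0008  0.021 ]
0.078 537 [-0.0222 -0.0125  0.0135  0.0251]
```

Aligned: the leg sits at tool y = 0, which is +0.8 mm in hook axes. I'll lower to about 9 mm underside clearance, then advance to just before the gate. It should touch at about 30 mm, with the floor at about 60.7 mm.

```bash
python3 -m creep '0 0 0 0 0 0.01 1;0 0 0 0 0 0.02 1;0 0 0 0 0 0.03 1;0 0 0 0 0 0.036 1;0 0 0 0 0 0.036 1;0 0 0 0.005 0 0.036 1;0 0 0 0.01 0 0.036 1;0 0 0 0.015 0 0.036 1;0 0 0 0.02 0 0.036 1;0 0 0 0.02 0 0.036 1' && python3 -m creep '0 0 0 0.002 0 0 1;0 0 0 0.004 0 0 1;0 0 0 0.006 0 0 1;0 0 0 0.008 0 0 1;0 0 0 0.01 0 0 1;0 0 0 0.012 0 0 1;0 0 0 0.014 0 0 1;0 0 0 0.016 0 0 1;0 0 0 0.018 0 0 1;0 0 0 0.02 0 0 1'
```

```text
clock: 8.02
position: [0.4361, 0.1003, 0.0177]
orientation: [-3.069, -0.668, -0.004]
force: [-0.1, 0.4, -2.3]
grip_width: 0.223
gripper_force: 59.5
clock: 8.85
position: [0.4499, 0.1066, 0.0168]
orientation: [3.068, 0.668, -0.008]
force: [-8.3, -3.9, 1.4]
grip_width: 0.225
gripper_force: 59.9
```

```bash
python3 -m creep '0 0 0 0.001 0 -0.001 1;0 0 0 0.002 0 -0.001 1;0 0 0 0.003 0 -0.001 1;0 0 0 0.004 0 -0.001 1;0 0 0 0.005 0 -0.001 1;0 0 0 0.006 0 -0.001 1;0 0 0 0.007 0 -0.001 1;0 0 0 0.008 0 -0.001 1;0 0 0 0.008 0 -0.001 1;0 0 0 0.008 0 -0.001 1'
```

```text
clock: 9.68
position: [0.4565, 0.1106, 0.0174]
orientation: [3.069, 0.67, -0.01]
force: [-7.7, 0.7, -3.2]
grip_width: 0.22
gripper_force: 59.3
```

```bash
python3 -m creep '0 0 0 0.001 0 0 1;0 0 0 0.002 0 0 1;0 0 0 0.003 0 0 1;0 0 0 0.004 0 0 1;0 0 0 0.005 0 0 1;0 0 0 0.006 0 0 1;0 0 0 0.007 0 0 1;0 0 0 0.008 0 0 1;0 0 0 0.008 0 0 1;0 0 0 0.008 0 0 1'
```

```text
clock: 10.52
position: [0.4661, 0.1153, 0.018]
orientation: [-3.068, -0.671, 0.002]
force: [-4.6, 3.6, -3.4]
grip_width: 0.22
gripper_force: 59.3
```

```bash
python3 -m creep '0 0 0 0.0005 0 0 1;0 0 0 0.001 0 0 1;0 0 0 0.0015 0 0 1;0 0 0 0.002 0 0 1;0 0 0 0.0025 0 0 1;0 0 0 0.003 0 0 1;0 0 0 0.0035 0 0 1;0 0 0 0.004 0 0 1;0 0 0 0.004 0 0 1;0 0 0 0.004 0 0 1'
```

```text
clock: 11.35
position: [0.4709, 0.1153, 0.0183]
orientation: [3.069, 0.666, 0.0]
force: [0.1, -0.8, -2.8]
grip_width: 0.224
gripper_force: 59.5
```

The gate force has vanished, so it probably flicked shut. I'll check by camera.

Run:
```python
from h import *
p=read_camera('wrist');cv2.imwrite('pics/w4.png',cv2.resize(p['frame'][0:260,200:440,::-1],None,fx=2.3,fy=2.3,interpolation=cv2.INTER_CUBIC))
print(boxes_of('gate_flap',p)[:1])
```

```text
[{'box': [265.7, 91.8, 113.9, 236.4], 'confidence': 0.42}]
```

View pics/w4.png

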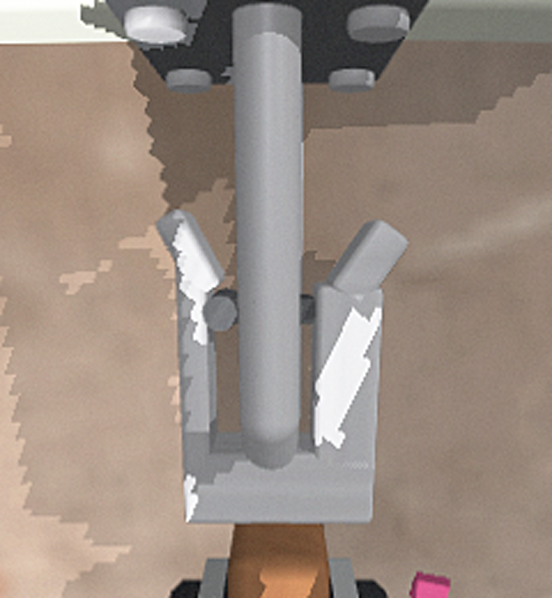

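The dark gate bar lies across the mouth at (222-315, 310), behind the leg, so it is shut. Now the tug: about 15 mm of play, then slowly up to about 10 N.

```bash
python3 -m creep '0 0 0 -0.002 0 0 1;0 0 0 -0.004 0 0 1;0 0 0 -0.006 0 0 1;0 0 0 -0.008 0 0 1;0 0 0 -0.01 0 0 1;0 0 0 -0.012 0 0 1;0 0 0 -0.013 0 0 1;0 0 0 -0.014 0 0 1;0 0 0 -0.015 0 0 1;0 0 0 -0.015 0 0 1' && python3 -m creep '0 0 0 -0.0005 0 0 1;0 0 0 -0.001 0 0 1;0 0 0 -0.0015 0 0 1;0 0 0 -0.002 0 0 1;0 0 0 -0.002 0 0 1;0 0 0 -0.002 0 0 1;0 0 0 -0.002 0 0 1;0 0 0 -0.002 0 0 1;0 0 0 -0.002 0 0 1;0 0 0 -0.002 0 0 1'
```

```text
clock: 12.28
position: [0.458, 0.1104, 0.0185]
orientation: [-3.069, -0.668, -0.003]
force: [2.7, 0.6, -2.8]
grip_width: 0.225
gripper_force: 59.2
clock: 13.12
position: [0.4579, 0.1104, 0.0187]
orientation: [-3.068, -0.668, -0.008]
force: [8.9, 3.7, -8.1]
grip_width: 0.224
gripper_force: 58.8
```

```bash
python3 -m creep '0 0 0 -0.0002 0 0 1;0 0 0 -0.0002 0 0 1;0 0 0 -0.0002 0 0 1;0 0 0 -0.0002 0 0 1;0 0 0 -0.0002 0 0 1;0 0 0 -0.0002 0 0 1;0 0 0 -0.0002 0 0 1;0 0 0 -0.0002 0 0 1;0 0 0 -0.0002 0 0 1;0 0 0 -0.0002 0 0 1' && python3 -m creep '0 0 0 0.001 0 0 1;0 0 0 0.002 0 0 1;0 0 0 0.004 0 0 1;0 0 0 0.006 0 0 1;0 0 0 0.008 0 0 1;0 0 0 0.009 0 0 1;0 0 0 0.009 0 0 1;0 0 0 0.009 0 0 1;0 0 0 0.009 0 0 1;0 0 0 0.009 0 0 1'
```

```text
clock: 13.95
position: [0.4578, 0.1104, 0.0187]
orientation: [-3.068, -0.668, -0.008]
force: [8.5, 3.1, -6.2]
grip_width: 0.223
gripper_force: 58.8
clock: 14.78
position: [0.463, 0.1126, 0.0183]
orientation: [3.07, 0.668, -0.001]
force: [-0.2, -0.4, -3.2]
grip_width: 0.225
gripper_force: 59.5
```

The tug measured 9 to 9.6 N. I'll repeat it slightly firmer so it is clearly about 10 N.

```bash
python3 -m creep '0 0 0 -0.003 0 0 1;0 0 0 -0.006 0 0 1;0 0 0 -0.007 0 0 1;0 0 0 -0.008 0 0 1;0 0 0 -0.009 0 0 1;0 0 0 -0.0093 0 0 1;0 0 0 -0.0097 0 0 1;0 0 0 -0.0097 0 0 1;0 0 0 -0.0097 0 0 1;0 0 0 -0.0097 0 0 1' && python3 -m creep '0 0 0 0.001 0 0 1;0 0 0 0.002 0 0 1;0 0 0 0.004 0 0 1;0 0 0 0.006 0 0 1;0 0 0 0.008 0 0 1;0 0 0 0.0097 0 0.001 1;0 0 0 0.0097 0 0.003 1;0 0 0 0.0097 0 0.005 1;0 0 0 0.0097 0 0.006 1;0 0 0 0.0097 0 0.006 1'
```

```text
clock: 15.62
position: [0.4578, 0.1104, 0.0189]
orientation: [-3.067, -0.668, -0.011]
force: [10.0, 3.6, -7.6]
grip_width: 0.224
gripper_force: 58.8
clock: 16.45
position: [0.4627, 0.1126, 0.0119]
orientation: [3.07, 0.668, -0.002]
force: [-0.2, 0.3, -2.3]
grip_width: 0.223
gripper_force: 59.5
```

```bash
python3 -m creep '0 0 0 0 0 0.0005 1;0 0 0 0 0 0.001 1;0 0 0 0 0 0.0015 1;0 0 0 0 0 0.002 1;0 0 0 0 0 0.0025 1;0 0 0 0 0 0.0025 1;0 0 0 0 0 0.003 1;0 0 0 0 0 0.003 1;0 0 0 0 0 0.003 1;0 0 0 0 0 0.003 1'
```

```text
clock: 17.28
position: [0.4632, 0.1127, 0.0094]
orientation: [-3.07, -0.668, -0.0]
force: [-0.6, -1.0, -1.2]
grip_width: 0.227
gripper_force: 59.7
```

```bash
python3 -m creep '0 0 0 0 0 0 0.7;0 0 0 0 0 0 0.65;0 0 0 0 0 0 0.6;0 0 0 0 0 0 0.55;0 0 0 0 0 0 0.5;0 0 0 0 0 0 0.45;0 0 0 0 0 0 0.4;0 0 0 0 0 0 0.4;0 0 0 0 0 0 0.4;0 0 0 0 0 0 0.4' && python3 -m creep '0 0 0 0 0 -0.005 0.4;0 0 0 0 0 -0.015 0.4;0 0 0 0 0 -0.03 0.4;0 0 0 0 0 -0.05 0.4;0 0 0 0 0 -0.07 0.4;0 0 0 0 0 -0.09 0.4;0 0 0 0 0 -0.11 0.4;0 0 0 -0.01 0 -0.125 0.4;0 0 0 -0.02 0 -0.13 0.4;0 0 0 -0.02 0 -0.13 0.4'
python3 - <<'E'
from h import *
p=read_camera('wrist');cv2.imwrite('pics/w5.png',cv2.resize(p['frame'][0:300,160:480,::-1],None,fx=1.9,fy=1.9,interpolation=cv2.INTER_CUBIC))
C=cloud(p).reshape(-1,3)
d=np.array([.9095,.4157]);n=np.array([-.4157,.9095]);q=C[:,:2]-[.4632,.1127];a=q@d;b=q@n
for x in (-.024,-.015,0,.015,.03,.05,.06): 
  k=(abs(a-x)<.004)&(abs(b)<.02)&(C[:,2]>.01)&(C[:,2]<.045); print(x,k.sum(),np.percentile(C[k,2],[50,90]).round(4) if k.sum() else '',np.median(b[k]).round(4) if k.sum() else '')
E
```

```text
clock: 18.12
position: [0.4632, 0.1127, 0.0093]
orientation: [-3.07, -0.668, -0.0]
force: [0.2, -0.4, 0.2]
grip_width: 0.598
gripper_force: 0.0
clock: 18.95
position: [0.4435, 0.1035, 0.1403]
orientation: [3.069, 0.667, 0.001]
force: [-0.9, -0.8, 0.1]
grip_width: 0.601
gripper_force: 0.0
-0.024 194 [0.0347 0.0361] -0.0001
-0.015 196 [0.0357 0.0366] -0.001
0 208 [0.0358 0.0369] -0.0006
0.015 219 [0.0357 0.0368] -0.0006
0.03 437 [0.0182 0.019 ] -0.0006
0.05 204 [0.0182 0.0196] -0.01
0.06 241 [0.018  0.0191] -0.0091
```

View pics/w5.png

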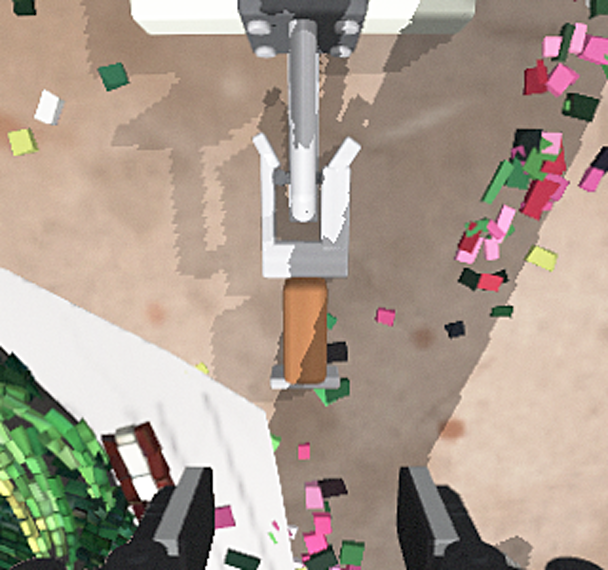

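The hook lies flat: grip top at 36 mm and head top at 18 mm. It is clipped on the leg at (303,212) with the gate shut across at (300,175), and the gripper is clear.

```bash
python3 -c "
from h import *
print(order.sign_off())"
```

```text
the job is handed in; nothing more can be done
None
```

The hook is clipped on the eye's leg with the gate shut behind it. A backward tug of about 10.6 N proved it caught, it lies flat with the gripper clear, and the job was handed in at about 19 s.

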